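# Load a fresh stick into the glue gun

## Robot

A 6-joint arm with a two-finger parallel gripper is mounted at the origin on the work surface. World frame = base frame: x ahead of the robot, y to its left, z up, the work surface at z = 0. Lengths are in m, angles in rad, forces in N, time in s.
With the tool pointing down it reaches from about 0.275 to 0.825 m from the base axis. Payload 4.9 kg.
Tool frame: the origin (TCP) lies at the very end of the fingers, on their centre line; the grasp point (between the pads) lies grip_depth behind it (grip_depth is the distance from the TCP to the grasp point, in m); z points along the fingers, y is the line along which they close (so a half turn about z gives the same grasp; the last joint's range is limited). The gripper opens to 85 mm and grips with 20 to 120 N. Pads are 22 mm wide; open, the fingers measure 114 mm over their backs; the gripper's body (76 mm by 85 mm) begins 54 mm behind the grasp point. The pads swing forward as they close: fully open they stand 13 mm farther back than shut.
Start: joints at [1.146, 0.326, -0.193, 1.052, 0, 1.437], TCP at [0.158, 0.527, 0.231] pointing down, gripper open.
Joint ranges: [-2.65, 2.65], [-0.97, 1.79], [-1.3, 1.35], [-1.93, 2.1], [-1.47, 1.37], [-3.14, 3.14]. Speed limits (rad/s): [2.57, 2.57, 3.14, 3.14, 3.14, 3.14].

## Interface

Orientations are given as [roll, pitch, yaw] about the fixed x, y, z axes, in that order (R = Rz(yaw) Ry(pitch) Rx(roll)).
In Python, from rig import * gives the robot as it stands.
- The arm moves only by the tool drive_tool, never from a script. Its argument "deltas" is a list that holds one entry, the list of rows, each a list of 7 numbers: the turn, a rotation vector about the world's x, y, z in degrees, then the shift along the world's x, y, z in m, then the opening in per cent of the stroke, from 0 (shut) to 100 (fully open). In form: [[[wx, wy, wz, tx, ty, tz, jaw], ...]]. A call has 1 to 12 rows; each row is the pose to reach, as a shift and turn from the pose commanded when the call began; what a row does not reach only later rows make up. A row lasts 1/10 s, in which the tool goes at most 50 mm and 8.59 degrees, less where a joint would pass 70% of its speed; a pose out of reach is approached as far as the arm can. A call with a gripper value outside its range is refused whole. The fingers move at their own pace and stop on an object; "grip_force" is the grip in N (left out, the last holds). Time passes only in rows, so rows that repeat a pose let the fingers close. It gives the time, the measured TCP pose, the force and the opening at its end, in the units of the state.
- get_state(): the state, without advancing time (a new reading comes with each control period).
- read_camera(name): name is "scene" or "side" or "wrist"; returns the picture (400x640x3 uint8, red, green, blue); there is no depth.
- camera_info(name): a dict with "fx", "fy", "cx", "cy" (pixels), "origin" and "attitude" of the camera in the world; the wrist camera has in their place "hand_eye" (4x4, takes a point from camera to tool coordinates, whose origin is the TCP and whose axes are the flange's). Camera axes: x right, y down, z forward; pixel columns grow to the right and rows downward; lengths in m; the calibration is good to about 2 mm. A picture is of the moment at which its call begins: read the wrist's pose just before it. camera_info takes no time and is no camera call.
- sign_off(): hands the job in, once; it reports no verdict.
The state is a dict: "time_s": time; "joint_pos": joint angles; "joint_velocities": joint speeds; "joint_efforts": joint torques, N m; "position": TCP position; "orientation": TCP orientation; "wrist_force": force on the tool from outside, world axes, zero at the start; "moment": the same for the moment, N m; "width": finger opening in m.
Only numpy, scipy, OpenCV 4.12 (cv2) and the standard library are available. Lean on these libraries where they do the work, as an engineer would, in place of code of your own. Each camera call takes 0.05 s, during which the arm holds its last target. There are 200 camera calls.

## Task

The cold glue gun stands nose-down in its holder: take the one full-length glue stick out of the wooden block, start it upright in the round inlet on top of the gun, and push it down through the gun's feed until it stops hard against the old stick inside, so that only a short end (about a finger's breadth) is left showing; then let go. Leave the two stubs in the block, and leave the other things on the table where they are.

Things in the scene. Friction and masses are not known exactly. Their poses are not given: they have to be found in the camera images.
- stick_mid (a point): Centre (half-way up) of the fresh glue stick: off-white rigid round rod, 11.2 mm diameter, 100 mm long, about 12 g, flat ends, same either way up; z along the stick, ends 50 mm either side. It starts upright and loose in one of the block's three holes, foot 10 mm and top 110 mm above the table; 70 mm of it shows above the block.
- gun: Glue gun with its holder, one fixed unit. Origin on the table straight below the inlet; z up along the barrel; x along the pistol grip. Grey round barrel, nozzle down, flat dark grey rear cap 45 mm across on top, 175 mm above the table. Grip and battery foot stick out level to x = 143 mm, 48 mm wide, up to 171 mm high. Steel base 190 x 110 x 10 mm, x from -57 to 133 mm.
- inlet (a point): Centre of the inlet's mouth, in the middle of the gun's flat top, 175 mm above the table; z up. The mouth is flared: 20 mm across at the top, narrowing over 9 mm to a straight upright bore 13.2 mm across and 88 mm deep from the mouth.
- feed (a point): On the bore's axis at the middle of the sprung rubber feed collar, 30 mm below the mouth. The stick's foot meets it about 26 mm down; about 10 N pushes the foot in, then about 4 N of steady drag as the stick slides on. The stick stays where it is left: it neither falls nor springs back.
- bore_end (a point): Hard stop: end of the old stick at the bottom of the bore, on its axis, 88 mm below the mouth. Fully home, the fresh stick's foot rests here and 12 mm of the stick shows above the gun.
- caddy: The block for glue sticks: a light wooden block, fixed, 60 x 150 x 40 mm high (x, y, z). Origin: centre of its underside; z up. Three blind holes, 13.6 mm across and 30 mm deep, stand in a row along its y axis at y = -45, 0 and +45 mm: one holds the full stick, the other two hold the stubs, in any order.
- stub_a_mid (a point): Centre of a used glue stick stub, 11.2 mm in diameter, 45 mm long, standing in a hole of the block with 15 mm showing; to be left there.
- stub_b_mid (a point): Centre of another stub, 11.2 mm in diameter, 48 mm long, standing in a hole of the block with 18 mm showing; to be left there.
- tape: Roll of dull green florist's tape lying flat on the table, 56 mm across, 13 mm high, loose; origin: centre of its underside. Bystander.
- spool: Ribbon spool with cardboard flanges lying flat, 64 mm across, 28 mm high, loose; origin: centre of its underside. Bystander.
- snips: Florist's snips lying flat, about 160 mm long along x (blades to +x) and 62 mm wide, 10 mm high, loose; origin: on the table, 25 mm behind the pivot. Bystander.
- rose_cup: Small white cup with an orange preserved rose in it, 64 mm across, about 60 mm high, loose; origin: centre of its underside. Bystander.
Mind the look-alikes: they are no part of the job. What is shaped like the gun but yellow is not meant.

How it is judged:
By the outcome, as a careful person would: the job done as asked, in the order asked, and still so for the second after the job is handed in, with the robot touching nothing.
It also fails if it takes over 51 s, if anything falls off the work surface, if the arm or the gripper's body presses on something with over 40 N, if the wrist force passes 120 N, or if a joint passes its speed limit or range.

## Working session

There is one attempt and no reset: what is moved stays moved. The work goes in short steps, Python scripts to look and compute and a tool call to move; the robot and the scene stay as the last step left them, time stands still between calls to the robot, and variables do not carry over. Pictures are saved under pics/ and viewed, on a budget of 10 in all, crops included, one or two more only if the job needs it, and the job is handed in when it is done.

Besides the shell and the picture viewer there is one more tool, called after "Call:" by a JSON object that holds its "method" and its "body". drive_tool: Moves the arm, as the interface text tells. Its arguments: {"type":"object","properties":{"deltas":{"type":"array"},"grip_force":{"type":"number"}},"required":["deltas"]}

```bash
ls; mkdir -p pics
python3 - <<'E'
from rig import *
import cv2,numpy as np
s=get_state();print(s)
for n in("scene","side","wrist"):
    print(n,camera_info(n)); im=read_camera(n); cv2.imwrite(f"pics/{n}0.png",im[:,:,::-1])
a=[cv2.imread(f"pics/{n}0.png") for n in("scene","side")]
cv2.imwrite("pics/both.png",cv2.resize(np.vstack(a),None,fx=.75,fy=.75))
E
```

```text
pics
{'time_s': 0.0, 'joint_pos': array([ 1.14577263e+00,  3.26884745e-01, -1.93597326e-01,  1.05202816e+00,
       -3.16713854e-06,  1.43660565e+00]), 'joint_velocities': array([ 6.03899505e-04, -1.11030279e-03, -3.35521467e-05,  1.28088095e-03,
       -1.61406814e-05, -1.03402225e-03]), 'joint_efforts': array([-3.36309076e-04, -4.43403375e+01,  2.62441295e+01,  1.55687181e-02,
       -1.48354870e-04,  2.43315469e-06]), 'position': array([0.15744946, 0.52635886, 0.23052895]), 'orientation': array([-3.13989373e+00, -2.26161711e-04,  2.85075944e+00]), 'wrist_force': array([-0.20408544,  0.16560206, -0.22381558]), 'moment': array([-0.04088848, -0.03199015,  0.00316824]), 'width': 0.0856077564079037}
scene {'fx': 363.93873232490733, 'fy': 363.93873232490733, 'cx': 318.802985375636, 'cy': 198.7023321489473, 'origin': array([ 1.17412558, -0.5546543 ,  0.83768408]), 'attitude': array([-2.27539918,  0.01587464,  0.8739704 ])}
side {'fx': 474.37754732449673, 'fy': 474.37754732449673, 'cx': 325.61153010319515, 'cy': 200.50015215033835, 'origin': array([-0.08611573, -0.58688304,  1.07086384]), 'attitude': array([-2.39990546, -0.00609391, -0.78938994])}
wrist {'fx': 313.9596657658336, 'fy': 313.9596657658336, 'cx': 315.75179153299484, 'cy': 197.76947909131215, 'hand_eye': array([[ 5.38095903e-04, -9.53707396e-01, -3.00735620e-01,
         7.69845025e-02],
       [ 9.99999674e-01,  3.32158323e-04,  7.35908430e-04,
        -3.09960713e-04],
       [-6.01949474e-04, -3.00735918e-01,  9.53707264e-01,
        -1.42530385e-01],
       [ 0.00000000e+00,  0.00000000e+00,  0.00000000e+00,
         1.00000000e+00]])}
```

View pics/both.png

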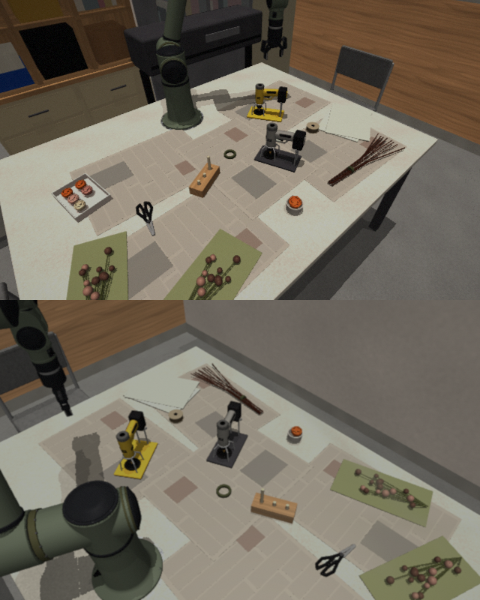

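View pics/wrist0.png

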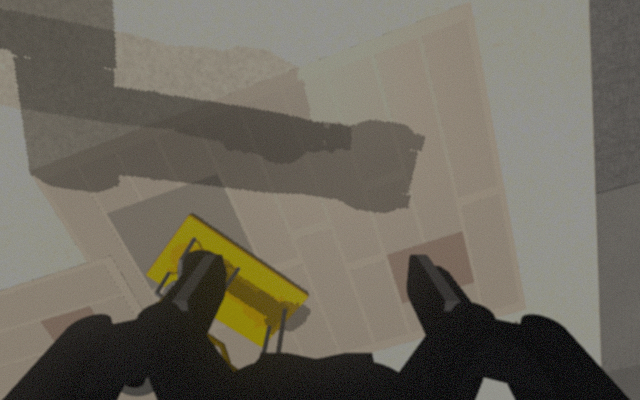

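The pictures show the block with its tall stick near scene px (279,211) and side px (349,255). The grey gun's cap is near scene (355,169) and side (292,167), with the yellow look-alike behind it. I'll take enlarged crops to get exact pixels.

Run:
```python
import cv2,numpy as np
s=cv2.imread("pics/scene0.png");d=cv2.imread("pics/side0.png")
def c(im,x,y,w=80,h=60): return cv2.resize(im[y:y+h,x:x+w],None,fx=5,fy=5,interpolation=cv2.INTER_CUBIC)
cv2.imwrite("pics/crops.png",np.vstack([np.hstack([c(s,240,205),c(s,330,155)]),np.hstack([c(d,325,240),c(d,265,140)])]))
```

```text
(no output)
```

View pics/crops.png

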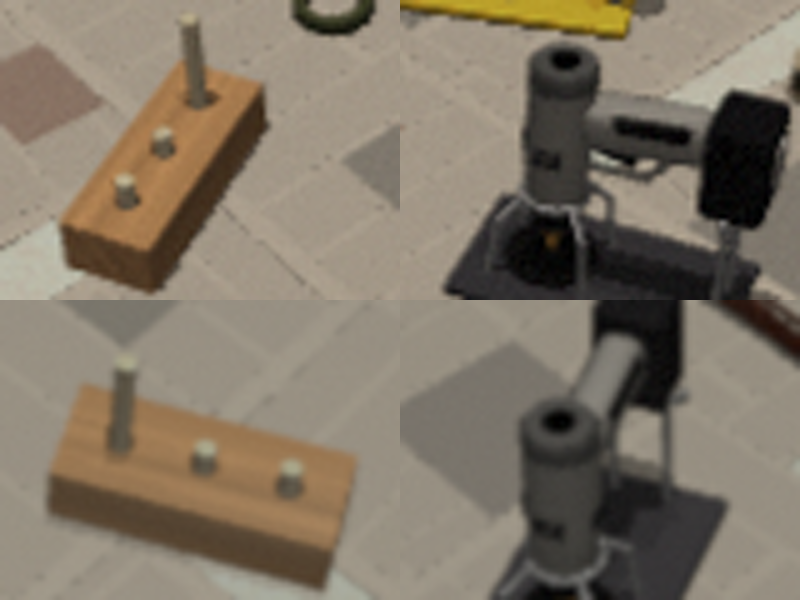

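The crops show these full-image pixels:
- **Stick top:** scene (277.6,209), side (350,252).
- **Far stub top:** scene (265,240.6), side (383.2,273.2).
- **Inlet:** scene (363.4,167), side (297.6,164.2).
- **Grip foot top:** scene about (481-ish/5 offset).

```bash
cat > h.py <<'E'
from rig import *
import cv2,numpy as np
from scipy.spatial.transform import Rotation as R
def ray(n,p,s=None):
    c=camera_info(n); d=np.array([(p[0]-c["cx"])/c["fx"],(p[1]-c["cy"])/c["fy"],1.])
    if n=="wrist":
        T=np.eye(4);T[:3,:3]=R.from_euler("xyz",s["orientation"]).as_matrix();T[:3,3]=s["position"]
        T=T@c["hand_eye"];return T[:3,3],T[:3,:3]@d
    return c["origin"],R.from_euler("xyz",c["attitude"]).as_matrix()@d
def plane(n,p,z,s=None):
    o,d=ray(n,p,s);return o+d*(z-o[2])/d[2]
def tri(*rs):
    A=0;b=0
    for o,d in rs:
        d=d/np.linalg.norm(d);P=np.eye(3)-np.outer(d,d);A=A+P;b=b+P@o
    return np.linalg.solve(A,b)
E
python3 - <<'E'
from h import *
for n,a,b,z in[("stick",(277.6,209),(350,252),.11),("stub",(265,240.6),(383.2,273.2),.056),("inlet",(363.4,167),(297.6,164.2),.175),("foot",(330+70,155+20),(265+48,100),.171)]:
    print(n,plane("scene",a,z).round(4),plane("side",b,z).round(4),tri(ray("scene",a),ray("side",b)).round(4))
# base corners for gun axis
p=plane("scene",(330+45/5,155+290/5),.01);q=plane("scene",(330+360/5,155+265/5),.01);print(p,q)
E
```

```text
stick [ 0.4658 -0.1379  0.11  ] [ 0.4622 -0.137   0.11  ] [ 0.4634 -0.1363  0.1077]
stub [ 0.5029 -0.2147  0.056 ] [ 0.504  -0.2168  0.056 ] [ 0.5038 -0.216   0.0567]
inlet [0.5437 0.1408 0.175 ] [0.542  0.1372 0.175 ] [0.5435 0.1398 0.174 ]
foot [0.6427 0.1987 0.171 ] [0.7834 0.3247 0.171 ] [0.6771 0.1842 0.2452]
[0.52018176 0.06377454 0.01      ] [0.64144275 0.24188893 0.01      ]
```

Call:
{"method": "drive_tool", "body": {"deltas": [[[0, 0, 0, 0.05, -0.1, 0.03, 100], [0, 0, 0, 0.05, -0.1, 0.03, 100], [0, 0, 0, 0.306, -0.664, 0.03, 100], [0, 0, 0, 0.306, -0.664, 0.03, 100], [0, 0, 0, 0.306, -0.664, 0.03, 100], [0, 0, 0, 0.306, -0.664, 0.03, 100], [0, 0, 0, 0.306, -0.664, 0.03, 100], [0, 0, 0, 0.306, -0.664, 0.03, 100], [0, 0, 0, 0.306, -0.664, 0.03, 100], [0, 0, 0, 0.306, -0.664, 0.03, 100], [0, 0, 0, 0.306, -0.664, 0.03, 100], [0, 0, 0, 0.306, -0.664, 0.03, 100]]]}}

```text
time_s: 1.35
position: [0.4082, -0.0167, 0.2605]
orientation: [3.141, 0.0, 2.85]
wrist_force: [0.9, 0.4, 0.2]
width: 0.0852
```

Call:
{"method": "drive_tool", "body": {"deltas": [[[0, 0, 0, 0.05, -0.11, -0.03, 100], [0, 0, 0, 0.05, -0.11, -0.03, 100], [0, 0, 0, 0.05, -0.11, -0.03, 100], [0, 0, 0, 0.05, -0.11, -0.03, 100], [0, 0, 0, 0.05, -0.11, -0.03, 100]]]}}

```text
time_s: 1.85
position: [0.4573, -0.1245, 0.2299]
orientation: [3.141, -0.002, 2.85]
wrist_force: [-0.3, 0.4, -0.3]
width: 0.0857
```

Run:
```python
from h import *
s=get_state();im=read_camera("wrist");cv2.imwrite("pics/w1.png",im[:,:,::-1])
np.save("s1.npy",np.r_[s["position"],s["orientation"]])
print(s["time_s"],s["position"],s["orientation"],s["joint_pos"])
import rig;print([k for k in dir(rig) if "grip" in k.lower() or "depth" in k.lower()])
```

```text
1.85 [ 0.45731539 -0.12448851  0.2298848 ] [ 3.14098542e+00 -1.87203533e-03  2.84976400e+00] [-4.21928441e-01  1.88277843e-01 -3.82075219e-01  1.00237826e+00
  3.59235950e-04 -1.30099570e-01]
['grip_depth']
```

View pics/w1.png

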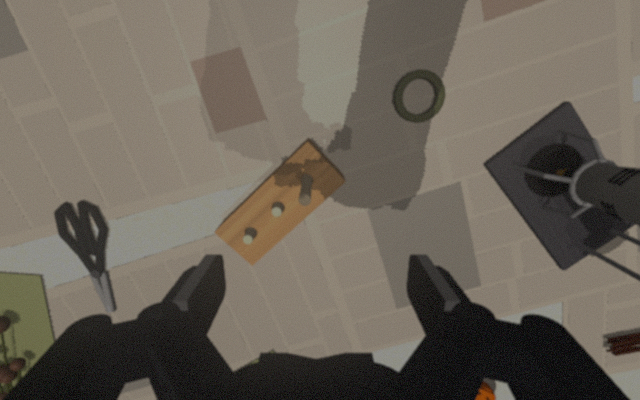

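The wrist view shows the dim stick with its foot near (308,175) and its top face near (305,198). The stubs are at (278,210) and (249,236).

Run:
```python
from h import *
import rig;print(rig.grip_depth)
v=np.load("s1.npy");s=dict(position=v[:3],orientation=v[3:])
im=cv2.imread("pics/w1.png");cv2.imwrite("pics/w1c.png",cv2.resize(im[160:250,220:340],None,fx=6,fy=6,interpolation=cv2.INTER_CUBIC))
for p,z in[((305,198),.11),((278,209),.056),((249,235),.056)]: print(plane("wrist",p,z,s).round(4))
```

```text
0.0187
[ 0.4601 -0.1352  0.11  ]
[ 0.4793 -0.1732  0.056 ]
[ 0.4988 -0.2133  0.056 ]
```

View pics/w1c.png

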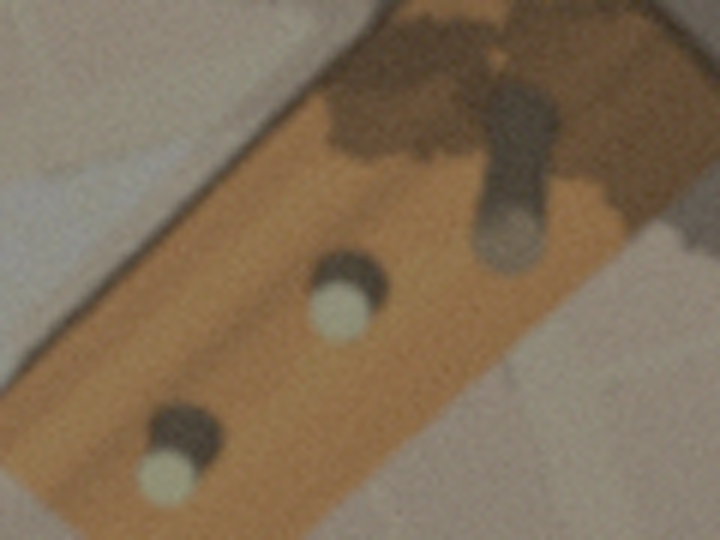

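Call:
{"method": "drive_tool", "body": {"deltas": [[[0, 0, 0, 0.005, -0.0115, -0.03, 100], [0, 0, 0, 0.005, -0.0115, -0.07, 100], [0, 0, 0, 0.005, -0.0115, -0.11, 60], [0, 0, 0, 0.005, -0.0115, -0.13, 50], [0, 0, 0, 0.005, -0.0115, -0.13, 50], [0, 0, 0, 0.005, -0.0115, -0.13, 50], [0, 0, 0, 0.005, -0.0115, -0.13, 50]]], "grip_force": 40}}

```text
time_s: 2.6
position: [0.4642, -0.136, 0.1022]
orientation: [-3.141, 0.003, 2.852]
wrist_force: [0.7, -1.0, -0.3]
width: 0.0427
```

Call:
{"method": "drive_tool", "body": {"deltas": [[[0, 0, 0, -0.001, 0, -0.025, 50], [0, 0, 0, -0.001, 0, -0.025, 40], [0, 0, 0, -0.001, 0, -0.025, 25], [0, 0, 0, -0.001, 0, -0.025, 0], [0, 0, 0, -0.001, 0, -0.025, 0], [0, 0, 0, -0.001, 0, -0.025, 0], [0, 0, 0, -0.001, 0, -0.025, 0], [0, 0, 0, -0.001, 0, -0.025, 0], [0, 0, 0, -0.001, 0, -0.025, 0]]]}}

```text
time_s: 3.5
position: [0.463, -0.1365, 0.0767]
orientation: [-3.141, 0.002, 2.851]
wrist_force: [-0.8, 0.3, 7.6]
width: 0.0099
```

Run:
```python
from h import *
s=get_state();print(s["time_s"],s["position"],s["orientation"],s["wrist_force"],s["moment"],s["width"])
```

```text
3.5 [ 0.46297533 -0.13648248  0.07673698] [-3.14139630e+00  2.39249648e-03  2.85079996e+00] [-0.84288123  0.305262    7.55144471] [ 0.14006177  0.18948894 -0.01176595] 0.00993464540371578
```

Call:
{"method": "drive_tool", "body": {"deltas": [[[0, 0, 0, 0, 0, 0.02, 0], [0, 0, 0, 0, 0, 0.05, 0], [0, 0, 0, 0, 0, 0.1, 0], [0, 0, 0, 0, 0, 0.15, 0], [0, 0, 0, 0, 0, 0.2, 0], [0, 0, 0, 0, 0, 0.22, 0], [0, 0, 0, 0.01, 0.04, 0.22, 0], [0, 0, 0, 0.02, 0.08, 0.22, 0], [0, 0, 0, 0.03, 0.12, 0.22, 0], [0, 0, 0, 0.04, 0.15, 0.22, 0], [0, 0, 0, 0.05, 0.17, 0.22, 0], [0, 0, 0, 0.05, 0.17, 0.22, 0]]]}}

```text
time_s: 4.7
position: [0.5126, 0.0362, 0.2957]
orientation: [3.141, 0.001, 2.855]
wrist_force: [-0.0, -0.4, -0.1]
width: 0.0101
```

Run:
```python
from h import *
s=get_state();im=read_camera("wrist");print(s["time_s"],s["position"],s["orientation"],s["width"])
a=read_camera("scene");b=read_camera("side")
np.save("s2.npy",np.r_[s["position"],s["orientation"]])
for n,i in(("w2",im),("sc2",a),("sd2",b)): cv2.imwrite(f"pics/{n}.png",i[:,:,::-1])
def proj(n,P):
    c=camera_info(n);q=R.from_euler("xyz",c["attitude"]).as_matrix().T@(P-c["origin"]);return int(c["cx"]+c["fx"]*q[0]/q[2]),int(c["cy"]+c["fy"]*q[1]/q[2])
def c(n,im,w=80,h=60):
    x,y=proj(n,s["position"]+[0,0,-.04]);x-=w//2;y-=h//2;print(n,x,y);return cv2.resize(im[y:y+h,x:x+w,::-1],None,fx=5,fy=5,interpolation=cv2.INTER_CUBIC)
top=np.hstack([c("scene",a),c("side",b)])
cv2.imwrite("pics/m2.png",np.vstack([top,cv2.resize(im[:,:,::-1],(480,300))if 0 else cv2.resize(im[200:400,200:440,::-1],(800,300*0+290))]))
```

```text
4.7 [0.5126397  0.03616103 0.2956965 ] [3.14087531e+00 6.84179660e-04 2.85468575e+00] 0.010145997460405157
scene 291 123
side 275 135
```

View pics/m2.png

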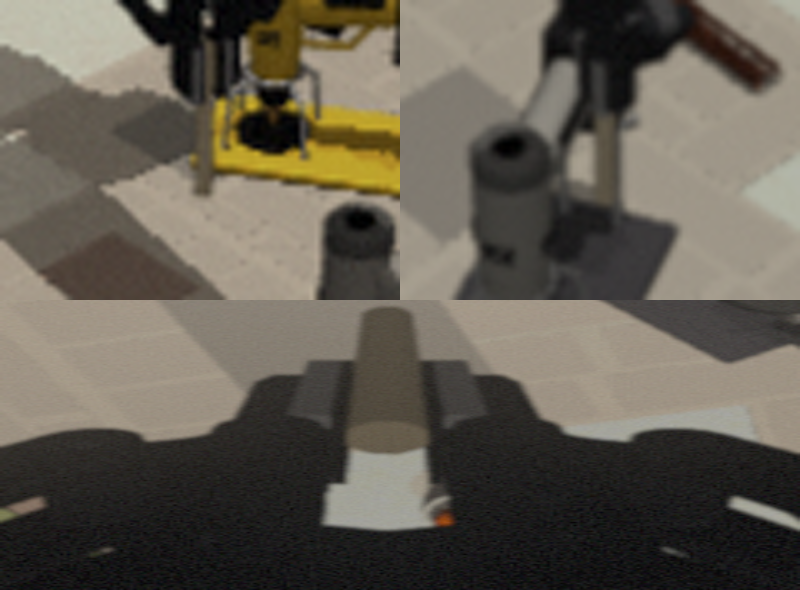

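The stick is held upright between the pads. Its foot is at about scene (331.3,161) and side (316,176). The inlet is at scene (362.6,166.6) and side (297.2,164.3).

Run:
```python
from h import *
v=np.load("s2.npy");p=v[:3]
f=tri(ray("scene",(331.4,160.6)),ray("side",(316,175.5)));print("foot",f,f-p)
i=tri(ray("scene",(362.6,166.6)),ray("side",(297.2,164.3)));print("inlet",i)
print("plane", plane("scene",(362.6,166.6),.175),plane("side",(297.2,164.3),.175))
z=p[2]-.0665
print("foot plane",z,plane("scene",(331.4,160.6),z)-p,plane("side",(316,175.5),z)-p)
# stick axis in wrist: top centre and foot edges
s=dict(position=p,orientation=v[3:])
im=cv2.imread("pics/w2.png")
print("wrist top",plane("wrist",(200+388*.3,200+(437-300)*200/290),p[2]+.0335,s)-p)
print("wrist foot front",plane("wrist",(200+388*.3,200+(312-300)*200/290),p[2]-.0665,s)-p)
```

```text
foot [0.51079944 0.03403992 0.22801163] [-0.00184026 -0.00212111 -0.06768487]
inlet [0.54135333 0.13872411 0.17527423]
plane [0.54056638 0.14042609 0.175     ] [0.54097937 0.13768969 0.175     ]
foot plane 0.22919649750535515 [-0.00202101  0.00018147 -0.0665    ] [-0.00405023 -0.00606584 -0.0665    ]
wrist top [-0.00164854  0.00052131  0.0335    ]
wrist foot front [-0.00301805  0.00126631 -0.0665    ]
```

Call:
{"method": "drive_tool", "body": {"deltas": [[[0, 0, 0, 0.01, 0.04, 0, 0], [0, 0, 0, 0.02, 0.075, 0, 0], [0, 0, 0, 0.03, 0.105, 0, 0], [0, 0, 0, 0.03, 0.105, -0.02, 0], [0, 0, 0, 0.03, 0.105, -0.04, 0], [0, 0, 0, 0.03, 0.105, -0.04, 0], [0, 0, 0, 0.03, 0.105, -0.04, 0], [0, 0, 0, 0.03, 0.105, -0.04, 0]]]}}

```text
time_s: 5.65
position: [0.5426, 0.1382, 0.2567]
orientation: [3.141, 0.002, 2.85]
wrist_force: [0.3, 0.7, 0.5]
width: 0.0103
```

Run:
```python
from h import *
s=get_state();print(s["time_s"],s["position"],s["orientation"],s["width"])
a=read_camera("scene");b=read_camera("side");im=read_camera("wrist")
np.save("s3.npy",np.r_[s["position"],s["orientation"]])
def c(im,x,y,w=50,h=50): return cv2.resize(im[y:y+h,x:x+w,::-1],None,fx=8,fy=8,interpolation=cv2.INTER_CUBIC)
for n,i in(("w3",im),("sc3",a),("sd3",b)): cv2.imwrite(f"pics/{n}.png",i[:,:,::-1])
cv2.imwrite("pics/m3.png",np.hstack([c(a,338,135),c(b,272,135)]))
```

```text
5.65 [0.54259446 0.13820942 0.25670582] [3.14095719e+00 1.63348416e-03 2.84954516e+00] 0.01025195898263647
```

View pics/m3.png

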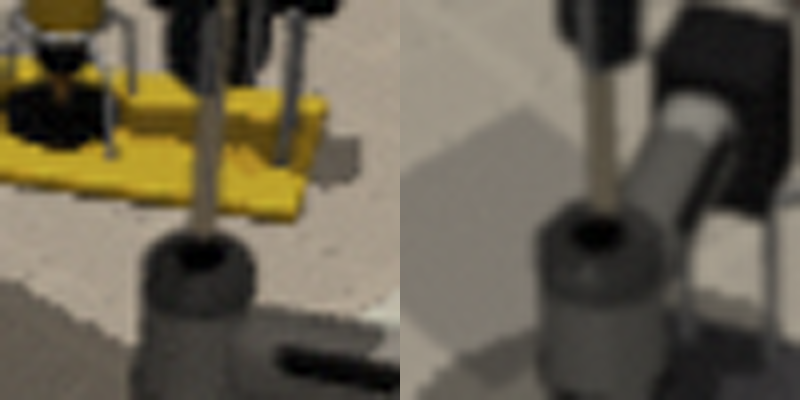

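View pics/w3.png

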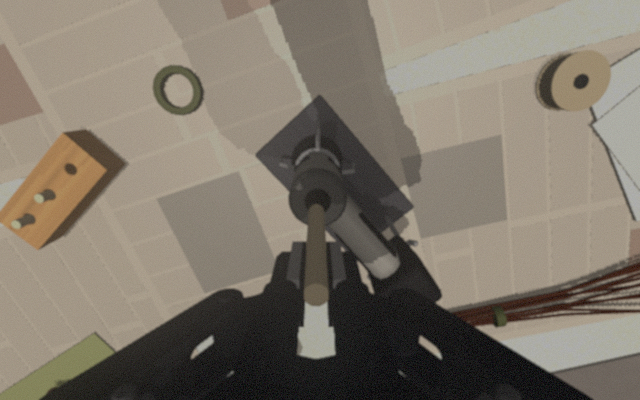

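In all three views the foot hangs centrally just above the inlet. Scene shows the foot at (363.4,164.0) and the mouth at (363,166.7). Side shows the foot at (297.4,161.2) and the mouth at (297,164.1). In the wrist view the foot is at about (316,206) and the mouth at about (317,197).

Run:
```python
from h import *
v=np.load("s3.npy");s=dict(position=v[:3],orientation=v[3:])
F=[ray("scene",(363.4,164.0)),ray("side",(297.4,161.2))];I=[ray("scene",(363.0,166.7)),ray("side",(297,164.1))]
f=tri(*F);i=tri(*I);print(f,i,i-f)
print("wrist foot",plane("wrist",(316.5,208),v[2]-.0665,s),"mouth",plane("wrist",(317.5,197),.175,s))
```

```text
[0.54311175 0.13936934 0.18555433] [0.54189647 0.14008661 0.17464104] [-0.00121529  0.00071727 -0.01091328]
wrist foot [0.53946344 0.13959487 0.19020582] mouth [0.53648287 0.14132364 0.175     ]
```

Call:
{"method": "drive_tool", "body": {"deltas": [[[0, 0, 0, -0.0015, 0.001, 0, 0], [0, 0, 0, -0.0015, 0.001, -0.006, 0], [0, 0, 0, -0.0015, 0.001, -0.012, 0], [0, 0, 0, -0.0015, 0.001, -0.018, 0], [0, 0, 0, -0.0015, 0.001, -0.024, 0], [0, 0, 0, -0.0015, 0.001, -0.03, 0], [0, 0, 0, -0.0015, 0.001, -0.033, 0], [0, 0, 0, -0.0015, 0.001, -0.033, 0], [0, 0, 0, -0.0015, 0.001, -0.033, 0]]]}}

```text
time_s: 6.7
position: [0.5405, 0.1399, 0.2225]
orientation: [3.142, 0.0, 2.851]
wrist_force: [0.0, 0.3, 0.2]
width: 0.01
```

Run:
```python
from h import *
s=get_state();print(s["time_s"],s["position"],s["orientation"],s["wrist_force"],s["moment"],s["width"])
```

```text
6.7 [0.54053222 0.13993309 0.22246755] [3.14156244e+00 6.78274243e-05 2.85073800e+00] [0.04816536 0.3383132  0.22643025] [ 3.39062439e-04 -1.74655333e-02  9.40208616e-05] 0.009961214219383913
```

Foot is 19 mm in with no contact force. Pushing on through the feed.

Call:
{"method": "drive_tool", "body": {"deltas": [[[0, 0, 0, 0, 0, -0.004, 0], [0, 0, 0, 0, 0, -0.008, 0], [0, 0, 0, 0, 0, -0.012, 0], [0, 0, 0, 0, 0, -0.016, 0], [0, 0, 0, 0, 0, -0.02, 0], [0, 0, 0, 0, 0, -0.02, 0]]], "grip_force": 60}}

```text
time_s: 7.3
position: [0.5403, 0.1401, 0.2014]
orientation: [3.141, -0.001, 2.851]
wrist_force: [2.1, 1.5, -3.0]
width: 0.0091
```

Call:
{"method": "drive_tool", "body": {"deltas": [[[0, 0, 0, 0, 0, -0.004, 0], [0, 0, 0, 0, 0, -0.008, 0], [0, 0, 0, 0, 0, -0.012, 0], [0, 0, 0, 0, 0, -0.016, 0], [0, 0, 0, 0, 0, -0.02, 0], [0, 0, 0, 0, 0, -0.02, 0]]]}}

```text
time_s: 7.9
position: [0.5399, 0.1399, 0.1812]
orientation: [-3.141, -0.002, 2.851]
wrist_force: [1.6, 0.6, -3.2]
width: 0.0094
```

Run:
```python
from h import *
s=get_state();im=read_camera("wrist");b=read_camera("side")
print(s["time_s"],s["position"],s["wrist_force"],s["moment"],s["width"])
cv2.imwrite("pics/m4.png",np.vstack([cv2.resize(im[180:360,220:420,::-1],(600,540))[:300],cv2.resize(b[120:180,250:370,::-1],(600,300),interpolation=cv2.INTER_CUBIC)]))
```

```text
7.9 [0.53990645 0.13993164 0.18116651] [ 1.60827137  0.59859209 -3.22719753] [ 0.17000817 -0.41217808  0.02782227] 0.00935068212742513
```

View pics/m4.png

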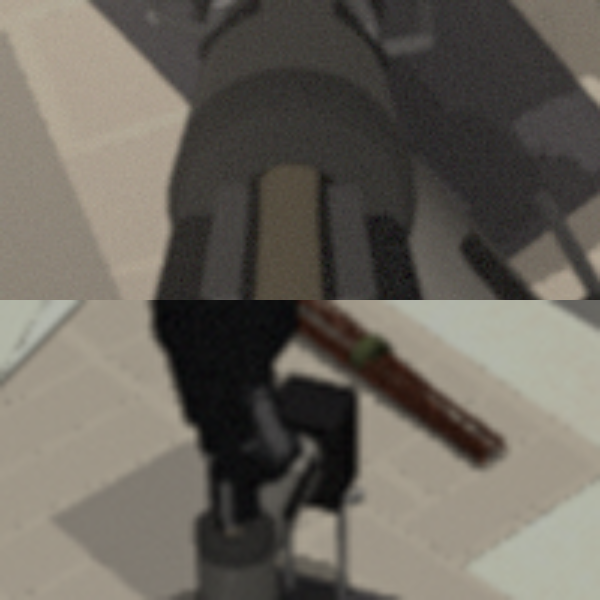

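Call:
{"method": "drive_tool", "body": {"deltas": [[[0, 0, 0, 0, 0, 0, 40], [0, 0, 0, 0, 0, 0, 40], [0, 0, 0, 0, 0, 0, 40], [0, 0, 0, 0, 0, 0, 40], [0, 0, 0, 0, 0, 0.02, 40], [0, 0, 0, 0, 0, 0.05, 40], [0, 0, 0, 0.001, 0, 0.06, 0], [0, 0, 0, 0.001, 0, 0.06, 0], [0, 0, 0, 0.001, 0, 0.06, 0], [0, 0, 0, 0.001, 0, 0.06, 0], [0, 0, 0, 0.001, 0, 0.06, 0], [0, 0, 0, 0.001, 0, 0.06, 0]]], "grip_force": 60}}

```text
time_s: 9.2
position: [0.541, 0.1399, 0.2416]
orientation: [-3.141, -0.001, 2.851]
wrist_force: [-0.1, -0.5, 0.1]
width: -0.0002
```

Run:
```python
from h import *
s=get_state();im=read_camera("wrist");b=read_camera("side")
print(s["time_s"],s["position"],s["wrist_force"],s["width"])
cv2.imwrite("pics/m5.png",np.vstack([cv2.resize(im[160:310,220:420,::-1],(600,450))[:300],cv2.resize(b[120:180,250:370,::-1],(600,300),interpolation=cv2.INTER_CUBIC)]))
```

```text
9.2 [0.54099853 0.13986145 0.24156512] [-0.09181174 -0.4757091   0.07717145] -0.0001562194081319901
```

View pics/m5.png

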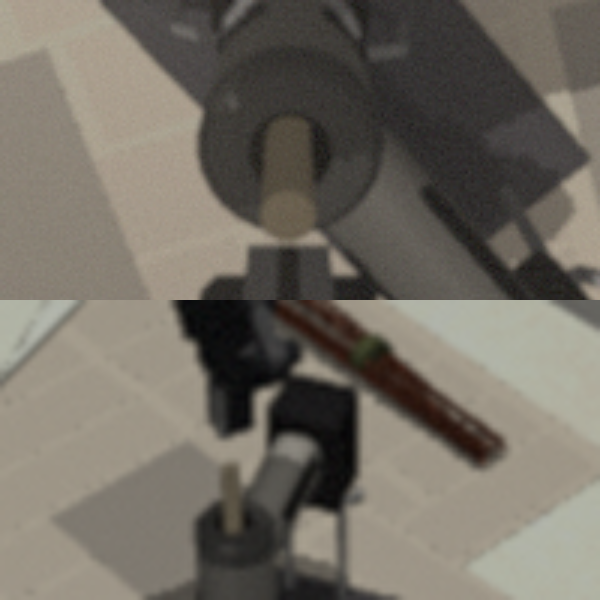

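Stick stands straight with about 38 mm showing. The shut fingers sit over it, so I'll push on its top.

Call:
{"method": "drive_tool", "body": {"deltas": [[[0, 0, 0, -0.002, 0, -0.012, 0], [0, 0, 0, -0.002, 0, -0.022, 0], [0, 0, 0, -0.002, 0, -0.026, 0], [0, 0, 0, -0.002, 0, -0.03, 0], [0, 0, 0, -0.002, 0, -0.034, 0], [0, 0, 0, -0.002, 0, -0.038, 0], [0, 0, 0, -0.002, 0, -0.042, 0], [0, 0, 0, -0.002, 0, -0.046, 0], [0, 0, 0, -0.002, 0, -0.05, 0], [0, 0, 0, -0.002, 0, -0.05, 0]]]}}

```text
time_s: 10.3
position: [0.5387, 0.1398, 0.1913]
orientation: [-3.141, -0.002, 2.851]
wrist_force: [-0.1, 0.4, -0.2]
width: -0.0001
```

Call:
{"method": "drive_tool", "body": {"deltas": [[[0, 0, 0, 0, 0, -0.001, 0], [0, 0, 0, 0, 0, -0.002, 0], [0, 0, 0, 0, 0, -0.003, 0]]]}}

```text
time_s: 10.6
position: [0.5397, 0.14, 0.1897]
orientation: [3.141, 0.001, 2.851]
wrist_force: [-0.2, -0.3, 4.4]
width: 0.0001
```

Call:
{"method": "drive_tool", "body": {"deltas": [[[0, 0, 0, 0, 0, -0.001, 0], [0, 0, 0, 0, 0, -0.002, 0], [0, 0, 0, 0, 0, -0.003, 0], [0, 0, 0, 0, 0, -0.003, 0]]]}}

```text
time_s: 11.0
position: [0.5398, 0.14, 0.187]
orientation: [3.141, 0.001, 2.851]
wrist_force: [-0.7, -0.4, 6.4]
width: -0.0003
```

Call:
{"method": "drive_tool", "body": {"deltas": [[[0, 0, 0, 0, 0, -0.001, 0], [0, 0, 0, 0, 0, -0.0015, 0], [0, 0, 0, 0, 0, -0.0015, 0]]]}}

```text
time_s: 11.3
position: [0.54, 0.1399, 0.1868]
orientation: [3.141, 0.002, 2.851]
wrist_force: [-3.4, -0.4, 14.8]
width: 0.0001
```

Hard stop at z ≈ 0.187 m: the force is rising with no further travel, and 0.187 m matches 12 mm showing. One slightly firmer press, then retreat.

Call:
{"method": "drive_tool", "body": {"deltas": [[[0, 0, 0, 0, 0, -0.001, 0], [0, 0, 0, 0, 0, -0.001, 0]]]}}

```text
time_s: 11.5
position: [0.5402, 0.14, 0.1867]
orientation: [3.141, 0.003, 2.851]
wrist_force: [-4.5, -1.2, 20.3]
width: -0.0002
```

Call:
{"method": "drive_tool", "body": {"deltas": [[[0, 0, 0, 0, 0, 0.005, 0], [0, 0, 0, 0, 0, 0.03, 0], [0, 0, 0, 0, 0, 0.07, 0], [0, 0, 0, -0.03, -0.05, 0.1, 0], [0, 0, 0, -0.06, -0.1, 0.1, 0], [0, 0, 0, -0.06, -0.1, 0.1, 0], [0, 0, 0, -0.06, -0.1, 0.1, 0]]]}}

```text
time_s: 12.2
position: [0.4779, 0.0381, 0.284]
orientation: [-3.141, -0.001, 2.847]
wrist_force: [-0.1, 0.0, 0.6]
width: -0.0004
```

Run:
```python
from h import *
s=get_state();im=read_camera("wrist");b=read_camera("side");a=read_camera("scene")
print(s["time_s"],s["position"],s["wrist_force"])
f=lambda i,x,y,w=100,h=75:cv2.resize(i[y:y+h,x:x+w,::-1],(400,300),interpolation=cv2.INTER_CUBIC)
cv2.imwrite("pics/m6.png",np.vstack([np.hstack([f(a,320,140,60,45),f(b,270,135,60,45)]),np.hstack([f(a,0,0,640,400),f(b,0,0,640,400)])]))
```

```text
12.2 [0.4778586  0.03805161 0.28395511] [-0.05416744  0.01648063  0.58650335]
```

View pics/m6.png

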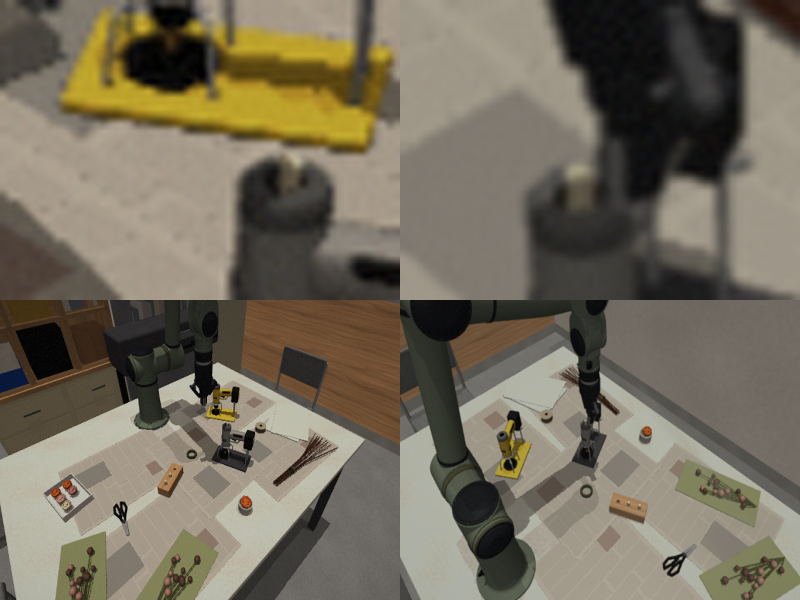

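The pictures show a short end left in the gun's inlet, both stubs still in the block, the other things where they were, and the robot clear of everything.

```bash
python3 -c "
from rig import *
print(sign_off())"
```

```text
the job is handed in; nothing more can be done
None
```

I took the full-length stick out of the block and started it in the grey gun's inlet. I pushed it about 60 mm in while gripping it, then let go and pushed its top down with the shut fingers until it stopped hard. The job was handed in at about 12.4 s.

**Hard stop:** the force rose from 6 N to 20 N while the fingertips moved only from 0.187 to 0.1867 m. That leaves about 12 mm showing, as wanted.

**Last pictures:** a short upright end shows in the inlet, the gripper is clear, and the two stubs are still in the block. The other things look unmoved by eye; I did not measure them.

**Disagreements:**
- The wrist camera put the inlet about 2 mm off the two fixed cameras. I aimed between them and the stick went in without touching.
- The expected 10 N at the feed collar never showed, because I only read the force at the end of each push, when it was about -3 N. It read 4–6 N in the last few millimetres of the slide.

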